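Set up the bench inspection lamp

TASK

Set up the inspection lamp for work: lift the lid of the instrument case open until it rests back on its stop, without letting it slam, then take the red lamp out and hang it by its handle on the yellow hook of the stand. Leave the lid open and the lamp hanging freely and still, and leave the battery pack, the wire spools and the multimeter where they are.

Things in the scene. Friction and masses are not known exactly. Their poses are not given: they have to be found in the camera images.
- case: Grey open-topped instrument case, fixed, with a blue hinged lid. Outer 180 (x) x 270 (y) x 118 mm high, walls and floor 6 mm. Origin: centre of the underside, z up. Front (-x) faces the robot; its two black latch plates are only for show, nothing is latched. Hinge on the far (+x) top rim. Inside, the lamp stands upright in the left or right half, the battery pack lies in the other.
- lid (a joint): Lid angle, rad: 0 closed, grows as the lid lifts and swings over to the far side; stop at 1.8 (13 deg past upright), where it rests by itself. Hinge almost frictionless, lightly damped: let go before upright it falls shut. Lid 10 mm thick, 0.35 kg, front edge flush with the case's front.
- lid_hinge (a point): Point on the lid's hinge axis, at mid-width, at the height of the case's rim (118 mm up). The axis runs along the case's y. This point's frame turns with the lid.
- lid_handle (a point): Middle of the lid's black grip bar: round, 10 mm diameter, 90 mm long, parallel to the hinge (case's y), on two end feet. Lid closed: 42 mm above and 168 mm in front (case's -x) of the hinge axis, 12 mm behind the lid's front edge; its axis is 32 mm above the lid's upper face. Moves and turns with the lid.
- lamp: Red and black lantern, loose, 0.22 kg: cylinder 54 mm diameter, 48 high, pale light ring, with a rigid red arch handle: two flat uprights at y = +-26 mm (60 over their outsides, 44 between, 10 wide in x) from z = 48 to 100, joined by a round cross bar (8 mm diameter, along y) at z = 100. Height 104. Origin: centre of underside, z up. Can be gripped from above across the uprights' outsides.
- lamp_bar (a point): Middle of the axis of the lamp handle's cross bar (100 mm above the lamp's underside); axes as the lamp's, the bar runs along y.
- stand: Hook stand, fixed: aluminium post (14 mm diameter, 220 high) on a dark round foot (100 mm diameter, 12 high) with a yellow wire hook (7 mm thick) pointing along the stand's -x, roughly to the robot. Origin on the bench straight below the hook's low point; post 52 mm behind it (+x). The wire slopes from the post (212 mm up) down to the low point (200), then turns up. z up.
- hook_seat (a point): Lowest point of the yellow hook wire's axis, where the lamp's bar should hang, 200 mm above the bench. Axes as the stand's.
- hook_tip (a point): Upturned free end of the hook (wire axis), 30 mm before the seat along the stand's -x and 18 mm higher than it.
- battery: Black and orange battery pack, loose, 70 x 36 x 30 mm, lying in the case beside the lamp. Origin at the centre of the underside. Not to be moved.
- red_spool: White-flanged spool of red wire with a red disc on top, loose, 60 mm diameter, 40 mm high, on the bench. Origin at the centre of the underside. Not to be moved.
- green_spool: White-flanged spool of green wire with a green disc on top, loose, 60 mm diameter, 40 mm high, on the bench. Origin at the centre of the underside. Not to be moved.
- meter: Yellow hand-held multimeter, loose, lying flat, 160 x 80 x 36 mm. Origin at the centre of the underside. Not to be moved.
Mind the look-alikes: they are no part of the job. Several things have the shape of the stand; the one meant has the colours described above.

How it is judged:
By the outcome, as a careful person would: the job done as asked, in the order asked, and still so for the second after the job is handed in, with the robot touching nothing.
It also fails if it takes over 72 s, if anything falls off the work surface, if the arm or the gripper's body presses on something with over 40 N, if the wrist force passes 120 N, or if a joint passes its speed limit or range.

ROBOT

A 6-joint arm with a two-finger parallel gripper is mounted at the origin on the work surface. World frame = base frame: x ahead of the robot, y to its left, z up, the work surface at z = 0. Lengths are in m, angles in rad, forces in N, time in s.
With the tool pointing down it reaches from about 0.35 to 0.775 m from the base axis. Payload 7.3 kg.
Tool frame: the origin (TCP) lies at the very end of the fingers, on their centre line; the grasp point (between the pads) lies 19 mm behind it; z points along the fingers, y is the line along which they close (so a half turn about z gives the same grasp; the last joint's range is limited). The gripper opens to 92 mm and grips with 3 to 60 N. Pads are 19 mm wide; open, the fingers measure 130 mm over their backs; the gripper's body (75 mm by 190 mm) begins 47 mm behind the grasp point.
Start: joints at [1.201, 0.342, 1.524, -0, 1.275, -0.146], TCP at [0.116, 0.512, 0.227] pointing down, gripper open.
Joint ranges: [-2.53, 2.53], [-0.77, 2.02], [0.04, 2.7], [-1, 4.14], [0.28, 2.66], [-3.11, 3.11]. Speed limits (rad/s): [2.57, 2.57, 3.14, 3.14, 3.14, 3.14].

INTERFACE

Orientations are given as [roll, pitch, yaw] about the fixed x, y, z axes, in that order (R = Rz(yaw) Ry(pitch) Rx(roll)).
In Python, from cell import * gives the robot as it stands.
- The arm moves only by the tool step_arm, never from a script. Its argument "commands" is a list of rows, each a list of 7 numbers: the opening, from 0 (shut) to 1 (fully open), then the shift along the world's x, y, z in cm, then the turn, a rotation vector about the world's x, y, z in rad. A call has 1 to 5 rows; each row is the pose to reach, as a shift and turn from the pose commanded when the call began; what a row does not reach only later rows make up. A row lasts 1/12 s, in which the tool goes at most 41.7 mm and 7.16 degrees, less where a joint would pass 70% of its speed; a pose out of reach is approached as far as the arm can. A call with a gripper value outside its range is refused whole. The fingers move at their own pace and stop on an object; "grip_force" is the grip in N (left out, the last holds). Time passes only in rows, so rows that repeat a pose let the fingers close. It gives the time, the measured TCP pose, the force, the opening and the grip force at its end, in the units of the state.
- observe(): the state, without advancing time (a new reading comes with each control period).
- read_camera(name): name is "scene" or "top"; returns the picture (420x560x3 uint8, red, green, blue); there is no depth.
- camera_model(name): a dict with "vfov" (degrees; the focal length in pixels is half the picture's height over the tangent of half this angle, whatever the lens; pixels are square), "cx", "cy" (the principal point, pixels), "world_to_cam" (4x4, takes a point from world to camera coordinates). Camera axes: x right, y up, looking along -z (the intrinsics and any distortion apply to the point x, -y, -z); pixel columns grow to the right and rows downward; lengths in m; the calibration is good to about 2 mm. A picture is of the moment at which its call begins. camera_model takes no time and is no camera call.
- hand_in(): hands the job in; it is judged then, once.
The state is a dict: "time": time; "qpos": joint angles; "qvel": joint speeds; "joint_efforts": joint torques, N m; "tool_pos": TCP position; "tool_rot": TCP orientation; "contact_force": force on the tool from outside, world axes, zero at the start; "torque": the same for the moment, N m; "opening": finger opening in m; "grip_force": force on a finger pad.
Only numpy, scipy, OpenCV 4.12 (cv2) and the standard library are available. Lean on these libraries where they do the work, as an engineer would, in place of code of your own. Each camera call takes 0.05 s, during which the arm holds its last target. There are 200 camera calls.

## Working session

There is one attempt and no reset: what is moved stays moved. The work goes in short steps, Python scripts to look and compute and a tool call to move; the robot and the scene stay as the last step left them, time stands still between calls to the robot, and variables do not carry over. Pictures are saved under pics/ and viewed, at most 10 in all, crops included, and the job is handed in when it is done.

Besides the shell and the picture viewer there is one more tool, called after "Request:" by a JSON object that holds its "method" and its "body". step_arm: Moves the arm, as the interface text tells. Its arguments: {"type":"object","properties":{"commands":{"type":"array"},"grip_force":{"type":"number"}},"required":["commands"]}

```bash
ls; mkdir -p pics
python3 - <<'E'
from cell import *
import cv2
for n in ("scene","top"):
    cv2.imwrite(f"pics/{n}0.png",read_camera(n)[:,:,::-1]); print(n,camera_model(n))
print(observe())
E
```

```text
pics
scene {'vfov': 52.888779882209185, 'cx': 271.4348334723881, 'cy': 216.1675837045599, 'world_to_cam': array([[ 8.37132570e-01,  5.46997300e-01, -1.73604265e-03,
        -4.60184932e-01],
       [-3.24078450e-01,  4.98526108e-01,  8.04017958e-01,
         5.97731201e-02],
       [ 4.40661115e-01, -6.72507006e-01,  5.94602480e-01,
        -1.75201130e+00],
       [ 0.00000000e+00,  0.00000000e+00,  0.00000000e+00,
         1.00000000e+00]])}
top {'vfov': 42.2202557853959, 'cx': 276.5517659880123, 'cy': 212.482084811626, 'world_to_cam': array([[ 1.52131213e-03, -9.99927432e-01,  1.19505811e-02,
         6.21460227e-03],
       [ 9.94454743e-01,  2.76942894e-03,  1.05128939e-01,
        -5.64074051e-01],
       [-1.05154406e-01,  1.17243781e-02,  9.94386791e-01,
        -1.71728156e+00],
       [ 0.00000000e+00,  0.00000000e+00,  0.00000000e+00,
         1.00000000e+00]])}
{'time': 0.1, 'qpos': array([ 1.20099877e+00,  3.42644880e-01,  1.52490444e+00, -9.16732465e-06,
        1.27540318e+00, -1.46015630e-01]), 'qvel': array([ 0.00020032, -0.00144808, -0.00215538, -0.0011404 , -0.00015328,
        0.00159407]), 'joint_efforts': array([ 1.20175853e-03, -4.32002699e+01, -2.44698268e+01,  7.17790006e-02,
        5.25071018e-02, -6.78706942e-05]), 'tool_pos': array([0.11636605, 0.51157535, 0.22612465]), 'tool_rot': array([-3.14024600e+00, -1.89180411e-04,  2.91781328e+00]), 'contact_force': array([1.10121702, 0.1372589 , 0.73361255]), 'torque': array([0.0465885 , 0.02516093, 0.03970257]), 'grip_force': 0.0, 'opening': 0.09160733918107238}
```

View pics/scene0.png

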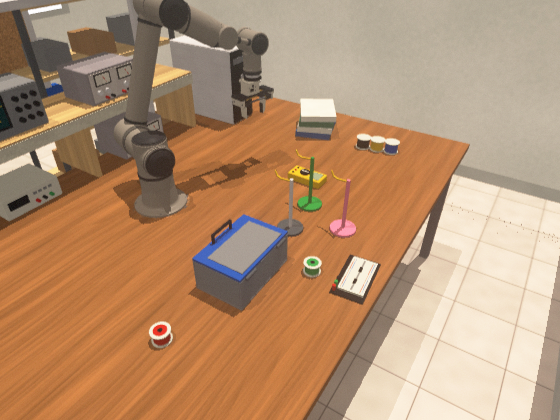

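View pics/top0.png

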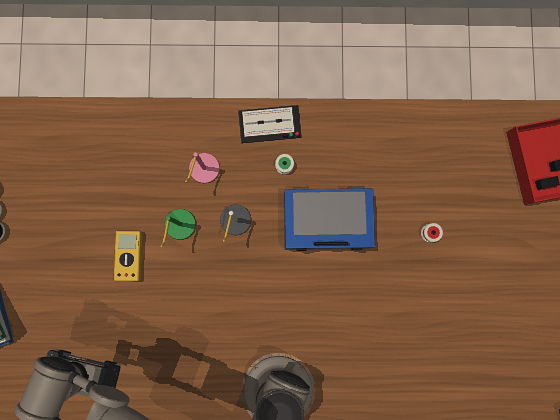

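In the scene picture there are three hook stands: green (311,185), pink (345,205), and a bare-metal post on a dark foot (291,205; top view 235,220). The last one fits "aluminium post, dark foot". The case lid is at top view (285–375, 188–250) with its handle at (331,243). I'll confirm the stand in a crop.

Run:
```python
import cv2,numpy as np
t=cv2.imread("pics/top0.png")[180:260,220:380]; s=cv2.imread("pics/scene0.png")[160:310,190:350]
t=cv2.resize(t,None,fx=5,fy=5,interpolation=cv2.INTER_CUBIC)
cv2.imwrite("pics/crop_t.png",t)
cv2.imwrite("pics/crop_s.png",cv2.resize(s,None,fx=4,fy=4,interpolation=cv2.INTER_CUBIC))
```

```text
(no output)
```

View pics/crop_t.png

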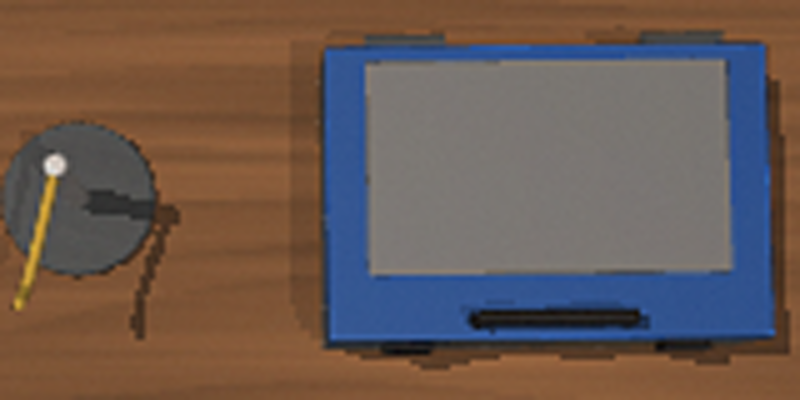

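View pics/crop_s.png

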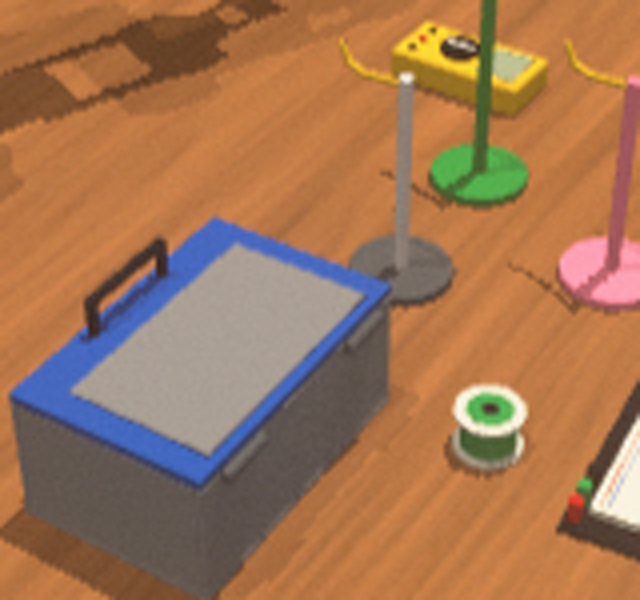

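```bash
cat > h.py <<'E'
from cell import *
import numpy as np
from scipy.optimize import least_squares
M={n:camera_model(n) for n in("scene","top")}
def proj(n,P):
    m=M[n];c=m["world_to_cam"]@np.append(P,1);f=210/np.tan(np.radians(m["vfov"]/2))
    return np.array([m["cx"]+f*c[0]/-c[2],m["cy"]+f*-c[1]/-c[2]])
def W(p,q):
    c,s=np.cos(p[2]),np.sin(p[2]);return np.array([p[0]+c*q[0]-s*q[1],p[1]+s*q[0]+c*q[1],q[2]])
def fit(obs,x0):
    r=lambda p:np.concatenate([proj(n,W(p,q))-u for n,q,u in obs])
    s=least_squares(r,x0,loss="soft_l1");return s.x,r(s.x).reshape(-1,2)
E
python3 - <<'E'
from h import *
a,b,h=.09,.135,.128
case=[("top",(a,b,h),(284.6,189.4)),("top",(a,-b,h),(373.2,188.6)),("top",(-a,b,h),(285.4,249.4)),("top",(-a,-b,h),(375,247.6)),
("top",(-.078,.045,.16),(314.2,244)),("top",(-.078,-.045,.16),(348.3,243.4)),
("scene",(-a,b,h),(243.75,214.5)),("scene",(-a,-b,h),(193.25,259.25)),("scene",(a,-b,h),(241.25,281.75)),("scene",(a,b,h),(287.5,231.75))]
st=[("top",(.052,0,.22),(230.8,213)),("top",(-.03,0,.218),(223.6,241.2)),("top",(.052,0,.012),(236,219.8)),
("scene",(.052,0,.22),(291.5,179)),("scene",(-.03,0,.218),(275.75,170.5)),("scene",(.052,0,.006),(290.25,227.3))]
for o,x0 in((case,[.5,-.1,0]),(st,[.5,.2,0])):
    p,r=fit(o,np.array(x0));print(p.round(4));print(r.round(1).tolist())
    c=p
    if o is case:print("handle",W(p,(-.078,0,.16)),"hinge",W(p,(.09,0,.118)))
print(M)if 0 else None
E
```

```text
[ 0.5371 -0.1524  0.0191]
[[-0.0, -0.0], [-0.2, -0.6], [0.3, -0.8], [0.2, -0.6], [2.2, -0.5], [-1.5, -0.4], [-0.7, -0.9], [-1.5, -1.2], [-1.2, -1.2], [0.3, -1.1]]
handle [ 0.45914249 -0.15391609  0.16      ] hinge [ 0.62711192 -0.15071126  0.118     ]
[ 0.4919  0.1528 -0.2543]
[[0.2, -0.0], [-0.1, -0.4], [-0.4, -0.1], [-0.1, -0.2], [-0.3, 0.0], [-0.4, -0.2]]
```

Confirmed: the aluminium post on the dark foot at crop (405,180) is the target stand. The fit gives the case at (0.537, -0.152), yaw 0.02, and the hook seat at (0.492, 0.153), yaw -0.25. Next I move above the lid bar.

Request:
{"method": "step_arm", "body": {"commands": [[1, 2.4, -3, 0.6, 0, 0, -0.066], [1, 4.8, -6, 1.2, 0, 0, -0.132], [1, 7.2, -9, 1.8, 0, 0, -0.198], [1, 9.6, -12, 2.4, 0, 0, -0.264], [1, 12, -15, 3, 0, 0, -0.33]]}}

```text
time: 0.52
tool_pos: [0.2369, 0.3603, 0.2567]
tool_rot: [-3.141, -0.0, 2.585]
contact_force: [1.8, 0.5, -0.5]
opening: 0.0917
grip_force: 0.0
```

Request:
{"method": "step_arm", "body": {"commands": [[1, 2.4, -3, 0.6, 0, 0, -0.066], [1, 4.8, -6, 1.2, 0, 0, -0.132], [1, 7.2, -9, 1.8, 0, 0, -0.198], [1, 9.6, -12, 2.4, 0, 0, -0.264], [1, 12, -15, 3, 0, 0, -0.33]]}}

```text
time: 0.93
tool_pos: [0.3571, 0.2102, 0.2869]
tool_rot: [-3.142, -0.0, 2.255]
contact_force: [0.8, 0.9, 0.1]
opening: 0.0919
grip_force: 0.0
```

Request:
{"method": "step_arm", "body": {"commands": [[1, 2.4, -3, 0.6, 0, 0, -0.066], [1, 4.8, -6, 1.2, 0, 0, -0.132], [1, 5.5, -9.8, 0.5, 0, 0, -0.198], [1, 6.2, -13.6, -0.2, 0, 0, -0.264], [1, 6.9, -17.4, -0.9, 0, 0, -0.33]]}}

```text
time: 1.35
tool_pos: [0.4255, 0.0361, 0.2773]
tool_rot: [-3.141, -0.0, 1.925]
contact_force: [1.2, 0.0, -0.3]
opening: 0.0916
grip_force: 0.0
```

Request:
{"method": "step_arm", "body": {"commands": [[1, 0.7, -3.8, -0.7, 0, 0, -0.066], [1, 1.4, -7.6, -1.4, 0, 0, -0.132], [1, 2.1, -11.4, -2.1, 0, 0, -0.198], [1, 2.8, -15.2, -2.8, 0, 0, -0.264], [1, 3.5, -19, -3.5, 0, 0, -0.33]]}}

```text
time: 1.77
tool_pos: [0.4602, -0.154, 0.2422]
tool_rot: [-3.141, -0.0, 1.594]
contact_force: [1.5, 0.2, -0.6]
opening: 0.0917
grip_force: 0.0
```

Request:
{"method": "step_arm", "body": {"commands": [[0.5, 0, 0, 0, 0, 0, 0], [0.5, 0, 0, 0, 0, 0, 0]]}}

```text
time: 1.93
tool_pos: [0.46, -0.1535, 0.2416]
tool_rot: [-3.14, -0.001, 1.595]
contact_force: [0.4, 0.3, -0.4]
opening: 0.0829
grip_force: 0.0
```

Request:
{"method": "step_arm", "body": {"commands": [[0.5, 0, 0, -3, 0, 0, 0], [0.5, 0, 0, -6, 0, 0, 0], [0.5, 0, 0, -8, 0, 0, 0], [0.5, 0, 0, -9.4, 0, 0, 0], [0.5, 0, 0, -9.4, 0, 0, 0]]}}

```text
time: 2.35
tool_pos: [0.4587, -0.1497, 0.1463]
tool_rot: [-3.137, -0.003, 1.6]
contact_force: [-0.9, 0.1, 0.8]
opening: 0.0499
grip_force: 0.0
```

Request:
{"method": "step_arm", "body": {"commands": [[0.05, 0, 0, 0, 0, 0, 0], [0.05, 0, 0, 0, 0, 0, 0], [0.05, 0, 0, 0, 0, 0, 0], [0.05, 0, 0, 0, 0, 0, 0], [0.05, 0, 0, 0, 0, 0, 0]], "grip_force": 12}}

```text
time: 2.77
tool_pos: [0.4609, -0.1521, 0.1496]
tool_rot: [3.14, 0.001, 1.598]
contact_force: [-1.8, 0.2, 0.2]
opening: 0.0173
grip_force: 1.8
```

Request:
{"method": "step_arm", "body": {"commands": [[0.05, 0, 0, 0, 0, 0, 0], [0.05, 0, 0, 0, 0, 0, 0]]}}

```text
time: 2.93
tool_pos: [0.4572, -0.1521, 0.1491]
tool_rot: [-3.135, -0.0, 1.599]
contact_force: [-13.7, -2.1, 11.0]
opening: 0.0095
grip_force: 12.0
```

Request:
{"method": "step_arm", "body": {"commands": [[0.05, -0.2, 0, 0, 0, 0, 0], [0.05, -0.3, 0, 0, 0, 0, 0], [0.05, -0.3, 0, 0, 0, 0, 0]]}}

```text
time: 3.18
tool_pos: [0.4572, -0.1521, 0.1492]
tool_rot: [-3.142, 0.0, 1.598]
contact_force: [-3.1, 0.2, 4.6]
opening: 0.0095
grip_force: 12.0
```

Run:
```python
import numpy as np
f=lambda t:np.array([16.8*(1-np.cos(t))+4.2*np.sin(t),.019*(16.8*(1-np.cos(t))+4.2*np.sin(t)),16.8*np.sin(t)-4.2*(1-np.cos(t))])
for k in range(6):print([(f(k*.3+j*.06)-f(k*.3)).round(2).tolist() for j in range(1,6)])
```

```text
[[0.28, 0.01, 1.0], [0.62, 0.01, 1.98], [1.02, 0.02, 2.94], [1.48, 0.03, 3.87], [1.99, 0.04, 4.78]]
[[0.56, 0.01, 0.87], [1.18, 0.02, 1.71], [1.85, 0.04, 2.51], [2.56, 0.05, 3.26], [3.31, 0.06, 3.98]]
[[0.8, 0.02, 0.67], [1.63, 0.03, 1.28], [2.5, 0.05, 1.85], [3.41, 0.06, 2.36], [4.34, 0.08, 2.82]]
[[0.96, 0.02, 0.4], [1.94, 0.04, 0.74], [2.94, 0.06, 1.03], [3.95, 0.08, 1.25], [4.98, 0.09, 1.41]]
[[1.03, 0.02, 0.1], [2.07, 0.04, 0.14], [3.11, 0.06, 0.11], [4.15, 0.08, 0.02], [5.17, 0.1, -0.13]]
[[1.02, 0.02, -0.21], [2.02, 0.04, -0.48], [3.0, 0.06, -0.81], [3.97, 0.08, -1.2], [4.91, 0.09, -1.65]]
```

Request:
{"method": "step_arm", "body": {"commands": [[0.05, 0.28, 0.01, 1.0, 0, 0, 0], [0.05, 0.62, 0.01, 1.98, 0, 0, 0], [0.05, 1.02, 0.02, 2.94, 0, 0, 0], [0.05, 1.48, 0.03, 3.87, 0, 0, 0], [0.05, 1.99, 0.04, 4.78, 0, 0, 0]]}}

```text
time: 3.6
tool_pos: [0.4759, -0.1518, 0.1965]
tool_rot: [-3.137, -0.0, 1.598]
contact_force: [-7.5, -1.6, 0.4]
opening: 0.0097
grip_force: 12.0
```

Request:
{"method": "step_arm", "body": {"commands": [[0.05, 0.56, 0.01, 0.87, 0, 0, 0], [0.05, 1.18, 0.02, 1.71, 0, 0, 0], [0.05, 1.85, 0.04, 2.51, 0, 0, 0], [0.05, 2.56, 0.05, 3.26, 0, 0, 0], [0.05, 3.31, 0.06, 3.98, 0, 0, 0]]}}

```text
time: 4.02
tool_pos: [0.508, -0.1514, 0.2373]
tool_rot: [-3.136, 0.0, 1.598]
contact_force: [-13.7, -1.3, 11.9]
opening: 0.0093
grip_force: 12.0
```

Request:
{"method": "step_arm", "body": {"commands": [[0.05, 0.8, 0.02, 0.67, 0, 0, 0], [0.05, 1.63, 0.03, 1.28, 0, 0, 0], [0.05, 2.5, 0.05, 1.85, 0, 0, 0], [0.05, 3.41, 0.06, 2.36, 0, 0, 0], [0.05, 4.34, 0.08, 2.82, 0, 0, 0]]}}

```text
time: 4.43
tool_pos: [0.5537, -0.1507, 0.2663]
tool_rot: [3.141, 0.001, 1.597]
contact_force: [-3.5, -1.2, 6.0]
opening: 0.0098
grip_force: 12.0
```

Request:
{"method": "step_arm", "body": {"commands": [[0.05, 0.96, 0.02, 0.4, 0, 0, 0], [0.05, 1.94, 0.04, 0.74, 0, 0, 0], [0.05, 2.94, 0.06, 1.03, 0, 0, 0], [0.05, 3.95, 0.08, 1.25, 0, 0, 0], [0.05, 4.98, 0.09, 1.41, 0, 0, 0]]}}

```text
time: 4.85
tool_pos: [0.6043, -0.1499, 0.2792]
tool_rot: [3.141, 0.001, 1.597]
contact_force: [-1.1, -2.5, 1.1]
opening: 0.0095
grip_force: 12.0
```

Request:
{"method": "step_arm", "body": {"commands": [[0.05, 1.03, 0.02, 0.1, 0, 0, 0], [0.05, 2.07, 0.04, 0.14, 0, 0, 0], [0.05, 3.11, 0.06, 0.11, 0, 0, 0], [0.05, 4.15, 0.08, 0.02, 0, 0, 0], [0.05, 5.17, 0.1, -0.13, 0, 0, 0]]}}

```text
time: 5.27
tool_pos: [0.6561, -0.149, 0.2773]
tool_rot: [3.141, 0.001, 1.597]
contact_force: [-1.1, -1.9, 0.9]
opening: 0.0095
grip_force: 12.0
```

Now to the last, slower part of the arc, stopping just short of the stop.

Request:
{"method": "step_arm", "body": {"commands": [[0.05, 1.02, 0.02, -0.21, 0, 0, 0], [0.05, 2.02, 0.04, -0.48, 0, 0, 0], [0.05, 3.0, 0.06, -0.81, 0, 0, 0], [0.05, 3.6, 0.07, -1.04, 0, 0, 0], [0.05, 4.2, 0.08, -1.3, 0, 0, 0]]}}

```text
time: 5.68
tool_pos: [0.6979, -0.1482, 0.2639]
tool_rot: [3.142, 0.001, 1.597]
contact_force: [-0.9, -3.4, -0.2]
opening: 0.0095
grip_force: 12.0
```

Request:
{"method": "step_arm", "body": {"commands": [[0.05, 0.25, 0, -0.11, 0, 0, 0], [0.05, 0.5, 0, -0.23, 0, 0, 0], [0.05, 0.7, 0, -0.34, 0, 0, 0], [0.05, 0.7, 0, -0.34, 0, 0, 0]]}}

```text
time: 6.02
tool_pos: [0.7041, -0.148, 0.2608]
tool_rot: [-3.141, 0.0, 1.597]
contact_force: [0.5, -4.6, -1.0]
opening: 0.0095
grip_force: 12.0
```

Request:
{"method": "step_arm", "body": {"commands": [[0.15, 0, 0, 0, 0, 0, 0], [0.15, 0, 0, 0, 0, 0, 0], [0.15, 0, 0, 0, 0, 0, 0]]}}

```text
time: 6.27
tool_pos: [0.7045, -0.1467, 0.2612]
tool_rot: [3.141, -0.001, 1.599]
contact_force: [0.4, 0.2, -0.1]
opening: 0.0139
grip_force: 0.0
```

Request:
{"method": "step_arm", "body": {"commands": [[0.15, 0, 0, 1, 0, 0, 0], [0.15, 0, 0, 2, 0, 0, 0], [0.15, 0, 0, 4, 0, 0, 0], [0.15, 0, 0, 6, 0, 0, 0], [0.3, 0, 0, 7, 0, 0, 0]]}}

```text
time: 6.68
tool_pos: [0.7047, -0.1469, 0.3341]
tool_rot: [3.138, 0.0, 1.599]
contact_force: [-0.6, 0.1, 0.3]
opening: 0.0168
grip_force: 0.0
```

Request:
{"method": "step_arm", "body": {"commands": [[0.5, -3, 3, 0, 0, 0, 0], [0.5, -6, 6, 0, 0, 0, 0], [1, -8, 10, 0, 0, 0, 0], [1, -10, 14, 0, 0, 0, 0], [1, -12, 18, 0, 0, 0, 0]]}}

```text
time: 7.1
tool_pos: [0.5876, 0.0248, 0.3313]
tool_rot: [3.141, -0.001, 1.598]
contact_force: [0.3, 0.6, 0.4]
opening: 0.0492
grip_force: 0.0
```

Run:
```python
from cell import *
import cv2
t=read_camera("top")[:,:,::-1];s=read_camera("scene")[:,:,::-1]
cv2.imwrite("pics/t1.png",t);cv2.imwrite("pics/s1.png",s)
a=cv2.resize(t[160:270,270:390],(480,440),interpolation=cv2.INTER_CUBIC)
b=cv2.resize(s[170:310,190:300],(318,440),interpolation=cv2.INTER_CUBIC)
cv2.imwrite("pics/c1.png",cv2.hconcat([a,b]))
```

```text
(no output)
```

View pics/c1.png

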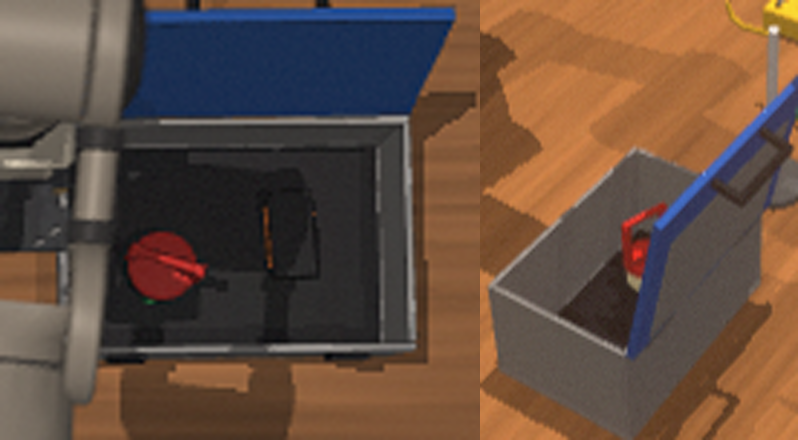

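The lid is resting open. The lamp is in the left half (crop 161,266) and the battery in the right (crop 290,240). I'll clear the arm for one closer look at the bar's direction.

Request:
{"method": "step_arm", "body": {"commands": [[1, -3, 3, 0, 0, 0, 0], [1, -6, 5, 0, 0, 0, 0], [1, -9, 8, 0, 0, 0, 0], [1, -12, 10, 0, 0, 0, 0], [1, -14, 13, 0, 0, 0, 0]]}}

```text
time: 7.62
tool_pos: [0.4469, 0.1532, 0.3315]
tool_rot: [3.141, -0.0, 1.597]
contact_force: [1.4, 0.5, 0.9]
opening: 0.0895
grip_force: 0.0
```

Run:
```python
from cell import *
import cv2
t=read_camera("top")[:,:,::-1];s=read_camera("scene")[:,:,::-1]
cv2.imwrite("pics/t2.png",t);cv2.imwrite("pics/s2.png",s)
a=cv2.resize(t[200:250,288:338],(500,500),interpolation=cv2.INTER_CUBIC)
b=cv2.resize(s[215:265,215:245],(300,500),interpolation=cv2.INTER_CUBIC)
cv2.imwrite("pics/c2.png",cv2.hconcat([a,b]))
```

```text
(no output)
```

View pics/c2.png

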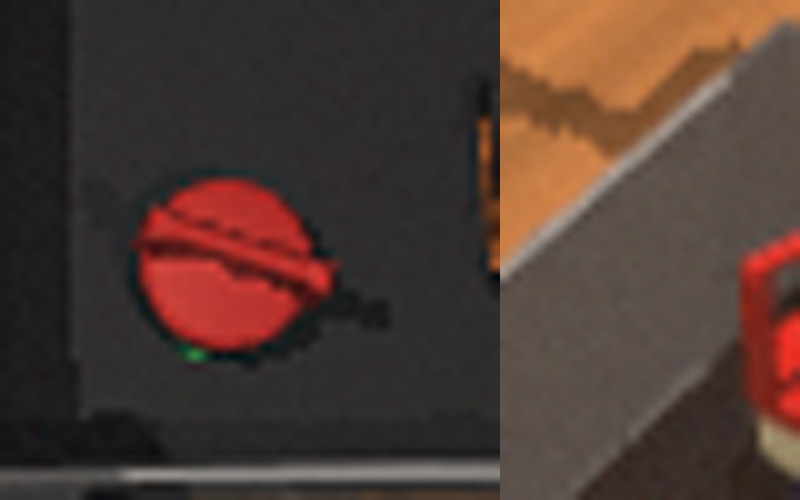

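Run:
```python
from h import *
o=[("top",(0,0,.054),(310.7,226.3)),("top",(0,.029,.107),(303.2,222.2)),("top",(0,-.029,.107),(321,227.7)),("scene",(0,.026,.108),(239.9,241.3))]
p,r=fit(o[:3],np.array([.5,-.1,-.3]));print(p.round(4),r.round(1).tolist());print(proj("scene",W(p,(0,.028,.108))),proj("scene",W(p,(0,-.028,.108))))
print(W((.5346,-.1524,.019),(0,.129,0)),W((.5346,-.1524,.019),(-.084,.0,0)))
b=np.array([.5346,-.1524]);
```

```text
[ 0.5178 -0.1005 -0.2984] [[0.1, 0.0], [-0.2, -0.1], [0.1, 0.0]]
[253.31667169 234.37274007] [239.74193606 241.29565766]
[ 0.53214915 -0.02342328  0.        ] [ 0.45061516 -0.1539959   0.        ]
```

Request:
{"method": "step_arm", "body": {"commands": [[0.9, 0.65, -2.3, -1, 0, 0, 0.113], [0.9, 1.3, -4.6, -2, 0, 0, 0.226], [0.9, 1.95, -6.9, -3, 0, 0, 0.339], [0.9, 2.6, -9.2, -4, 0, 0, 0.452], [0.9, 3.25, -11.5, -5, 0, 0, 0.565]]}}

```text
time: 8.13
tool_pos: [0.4824, 0.0364, 0.2807]
tool_rot: [3.141, 0.0, 2.169]
contact_force: [1.2, 1.4, 0.3]
opening: 0.0828
grip_force: 0.0
```

Request:
{"method": "step_arm", "body": {"commands": [[0.9, 0.65, -2.3, -1, 0, 0, 0.113], [0.9, 1.3, -4.6, -2, 0, 0, 0.226], [0.9, 1.95, -6.9, -3, 0, 0, 0.339], [0.9, 2.6, -9.2, -4, 0, 0, 0.452], [0.9, 3.25, -11.5, -5, 0, 0, 0.565]]}}

```text
time: 8.55
tool_pos: [0.5148, -0.079, 0.2305]
tool_rot: [3.141, 0.001, 2.733]
contact_force: [-0.0, -0.1, -0.1]
opening: 0.0827
grip_force: 0.0
```

Request:
{"method": "step_arm", "body": {"commands": [[0.9, 0.65, -2.3, -1, 0, 0, 0.116], [0.9, 0.65, -2.3, -1, 0, 0, 0.116], [0.9, 0.65, -2.3, -1, 0, 0, 0.116]]}}

```text
time: 8.8
tool_pos: [0.5207, -0.1015, 0.2201]
tool_rot: [3.141, -0.001, 2.84]
contact_force: [0.0, 1.3, 0.2]
opening: 0.0824
grip_force: 0.0
```

Request:
{"method": "step_arm", "body": {"commands": [[0.9, -0.3, 0, -3, 0, 0, 0], [0.9, -0.3, 0, -6, 0, 0, 0], [0.9, -0.3, 0, -9, 0, 0, 0], [0.9, -0.3, 0, -11, 0, 0, 0], [0.9, -0.3, 0, -13, 0, 0, 0]]}}

```text
time: 9.22
tool_pos: [0.5177, -0.0992, 0.0902]
tool_rot: [3.141, 0.0, 2.842]
contact_force: [-0.2, -0.0, -0.1]
opening: 0.0826
grip_force: 0.0
```

Request:
{"method": "step_arm", "body": {"commands": [[0.9, 0, 0, -1.2, 0, 0, 0], [0.9, 0, 0, -2.3, 0, 0, 0], [0.9, 0, 0, -2.3, 0, 0, 0]]}}

```text
time: 9.47
tool_pos: [0.5168, -0.099, 0.0665]
tool_rot: [3.141, -0.003, 2.843]
contact_force: [-1.1, 0.0, -0.2]
opening: 0.0826
grip_force: 0.0
```

Request:
{"method": "step_arm", "body": {"commands": [[0.5, 0, 0, 0, 0, 0, 0], [0.5, 0, 0, 0, 0, 0, 0], [0.5, 0, 0, 0, 0, 0, 0], [0.5, 0, 0, 0, 0, 0, 0], [0.5, 0, 0, 0, 0, 0, 0]], "grip_force": 20}}

```text
time: 9.88
tool_pos: [0.5182, -0.1002, 0.0689]
tool_rot: [3.141, 0.002, 2.844]
contact_force: [-0.0, 0.4, 2.9]
opening: 0.0598
grip_force: 20.0
```

Request:
{"method": "step_arm", "body": {"commands": [[0.5, 0, 0, 1, 0, 0, 0], [0.5, 0, 0, 3, 0, 0, 0], [0.5, 0, 0, 6, 0, 0, 0], [0.5, 0, 0, 9, 0, 0, 0], [0.5, 0, 0, 12, 0, 0, 0]]}}

```text
time: 10.3
tool_pos: [0.517, -0.0999, 0.1896]
tool_rot: [3.141, -0.001, 2.844]
contact_force: [0.9, -0.6, -2.1]
opening: 0.0598
grip_force: 20.0
```

Request:
{"method": "step_arm", "body": {"commands": [[0.5, 0, 0, 2, 0, 0, 0], [0.5, 0, 0, 3.5, 0, 0, 0.01], [0.5, -1, 2, 4, 0, 0, 0.02], [0.5, -2.2, 4, 4, 0, 0, 0.03], [0.5, -3.6, 6.6, 4, 0, 0, 0.044]]}}

```text
time: 10.72
tool_pos: [0.4813, -0.0342, 0.2288]
tool_rot: [-3.141, 0.001, 2.886]
contact_force: [-0.0, 0.1, -1.9]
opening: 0.0599
grip_force: 20.0
```

Request:
{"method": "step_arm", "body": {"commands": [[0.5, -1.4, 2.6, 0, 0, 0, 0], [0.5, -2.8, 5.2, 0, 0, 0, 0], [0.5, -4.2, 7.8, 0, 0, 0, 0], [0.5, -5.6, 10.4, 0, 0, 0, 0], [0.5, -7, 13, 0, 0, 0, 0]]}}

```text
time: 11.13
tool_pos: [0.4104, 0.097, 0.2285]
tool_rot: [3.141, -0.0, 2.887]
contact_force: [0.8, -0.3, -1.5]
opening: 0.06
grip_force: 20.0
```

Request:
{"method": "step_arm", "body": {"commands": [[0.5, -0.1, 2.5, 0, 0, 0, 0], [0.5, -0.1, 4.8, 0, 0, 0, 0], [0.5, -0.1, 6.8, 0, 0, 0, 0], [0.5, -0.1, 7.8, 0, 0, 0, 0], [0.5, -0.1, 7.8, 0, 0, 0, 0]]}}

```text
time: 11.55
tool_pos: [0.4103, 0.1753, 0.2283]
tool_rot: [3.141, -0.0, 2.89]
contact_force: [0.5, 0.4, -2.2]
opening: 0.06
grip_force: 20.0
```

Run:
```python
from cell import *
import cv2
o=observe();print(o["tool_pos"],o["tool_rot"],o["opening"],o["contact_force"])
t=read_camera("top")[:,:,::-1];s=read_camera("scene")[:,:,::-1]
cv2.imwrite("pics/t3.png",t);cv2.imwrite("pics/s3.png",s)
a=cv2.resize(t[180:280,190:290],(400,400),interpolation=cv2.INTER_CUBIC)
b=cv2.resize(s[140:240,230:330],(400,400),interpolation=cv2.INTER_CUBIC)
cv2.imwrite("pics/c3.png",cv2.hconcat([a,b]))
```

```text
[0.41027424 0.1753304  0.2282549 ] [ 3.14114762e+00 -5.75142886e-05  2.89019134e+00] 0.06003906995763047 [ 0.5479903   0.44581314 -2.19829372]
```

View pics/c3.png

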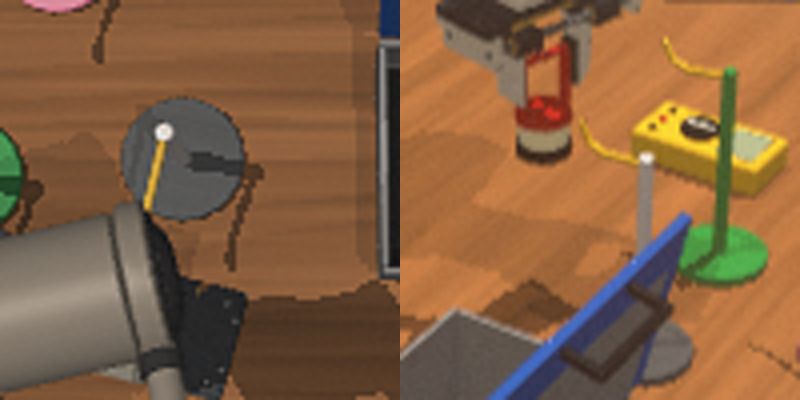

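Request:
{"method": "step_arm", "body": {"commands": [[0.5, 0, 0, -1, 0, 0, 0], [0.5, 0, 0, -2, 0, 0, 0], [0.5, 0, 0, -2.8, 0, 0, 0], [0.5, 0, 0, -3, 0, 0, 0], [0.5, 0, 0, -3, 0, 0, 0]]}}

```text
time: 12.07
tool_pos: [0.4104, 0.1731, 0.1975]
tool_rot: [-3.141, -0.001, 2.887]
contact_force: [0.4, -0.3, -2.0]
opening: 0.0601
grip_force: 20.0
```

Request:
{"method": "step_arm", "body": {"commands": [[0.5, 1.2, -0.3, 0, 0, 0, 0], [0.5, 2.4, -0.64, 0, 0, 0, 0], [0.5, 3.6, -0.96, 0, 0, 0, 0], [0.5, 4.8, -1.3, 0, 0, 0, 0], [0.5, 5.8, -1.55, 0, 0, 0, 0]]}}

```text
time: 12.48
tool_pos: [0.4709, 0.1577, 0.1984]
tool_rot: [3.141, 0.002, 2.887]
contact_force: [-0.1, 0.9, -2.6]
opening: 0.0597
grip_force: 20.0
```

Request:
{"method": "step_arm", "body": {"commands": [[0.5, 0.9, -0.25, 0, 0, 0, 0], [0.5, 1.7, -0.45, 0, 0, 0, 0], [0.5, 2.3, -0.62, 0, 0, 0, 0], [0.5, 2.3, -0.62, 0, 0, 0, 0], [0.5, 2.3, -0.62, 0, 0, 0, 0]]}}

```text
time: 12.9
tool_pos: [0.4916, 0.1522, 0.1978]
tool_rot: [-3.142, -0.001, 2.888]
contact_force: [-0.4, 0.3, -1.5]
opening: 0.0598
grip_force: 20.0
```

Request:
{"method": "step_arm", "body": {"commands": [[0.5, 0, 0, -0.5, 0, 0, 0], [0.5, 0, 0, -1, 0, 0, 0], [0.5, 0, 0, -1.5, 0, 0, 0], [0.5, 0, 0, -2, 0, 0, 0], [0.5, 0, 0, -2.2, 0, 0, 0]]}}

```text
time: 13.32
tool_pos: [0.491, 0.1523, 0.1749]
tool_rot: [-3.141, -0.002, 2.888]
contact_force: [0.5, -0.1, -2.5]
opening: 0.0599
grip_force: 20.0
```

Lowering in small steps until the wire takes the weight.

Request:
{"method": "step_arm", "body": {"commands": [[0.5, 0, 0, -0.2, 0, 0, 0], [0.5, 0, 0, -0.4, 0, 0, 0], [0.5, 0, 0, -0.4, 0, 0, 0]]}}

```text
time: 13.57
tool_pos: [0.4915, 0.1522, 0.1716]
tool_rot: [-3.142, -0.0, 2.888]
contact_force: [-0.4, 0.4, -2.5]
opening: 0.0597
grip_force: 20.0
```

Request:
{"method": "step_arm", "body": {"commands": [[0.5, 0, 0, -0.1, 0, 0, 0], [0.5, 0, 0, -0.2, 0, 0, 0], [0.5, 0, 0, -0.2, 0, 0, 0]]}}

```text
time: 13.82
tool_pos: [0.4919, 0.1523, 0.1702]
tool_rot: [3.141, 0.001, 2.888]
contact_force: [0.1, -0.1, -1.2]
opening: 0.0594
grip_force: 20.0
```

Request:
{"method": "step_arm", "body": {"commands": [[0.5, 0, 0, -0.1, 0, 0, 0], [0.5, 0, 0, -0.15, 0, 0, 0], [0.5, 0, 0, -0.15, 0, 0, 0]]}}

```text
time: 14.07
tool_pos: [0.492, 0.1523, 0.1698]
tool_rot: [3.141, 0.002, 2.888]
contact_force: [-3.7, -1.5, 7.8]
opening: 0.0601
grip_force: 20.0
```

Request:
{"method": "step_arm", "body": {"commands": [[0.5, 0, 0, -0.1, 0, 0, 0], [0.5, 0, 0, -0.15, 0, 0, 0], [0.5, 0, 0, -0.15, 0, 0, 0]]}}

```text
time: 14.32
tool_pos: [0.4922, 0.1523, 0.1696]
tool_rot: [3.14, 0.003, 2.888]
contact_force: [-7.3, -1.2, 15.5]
opening: 0.06
grip_force: 20.0
```

Request:
{"method": "step_arm", "body": {"commands": [[0.5, -0.1, 0, 0.1, 0, 0, 0], [0.5, -0.2, 0.05, 0.2, 0, 0, 0], [0.5, -0.2, 0.05, 0.2, 0, 0, 0], [0.5, -0.2, 0.05, 0.2, 0, 0, 0]], "grip_force": 10}}

```text
time: 14.65
tool_pos: [0.4901, 0.1529, 0.1698]
tool_rot: [3.141, 0.002, 2.888]
contact_force: [-1.4, -0.1, 7.2]
opening: 0.0597
grip_force: 10.0
```

Request:
{"method": "step_arm", "body": {"commands": [[0.5, 0, 0, 0.1, 0, 0, 0], [0.5, 0, 0, 0.15, 0, 0, 0], [0.5, 0, 0, 0.15, 0, 0, 0]], "grip_force": 3}}

```text
time: 14.9
tool_pos: [0.4895, 0.1527, 0.1701]
tool_rot: [-3.141, -0.001, 2.888]
contact_force: [0.3, -0.3, -0.1]
opening: 0.0601
grip_force: 3.0
```

Request:
{"method": "step_arm", "body": {"commands": [[0.68, 0, 0, 0, 0, 0, 0], [0.7, 0, 0, 0, 0, 0, 0], [0.75, 0, 0, 0, 0, 0, 0], [0.85, 0, 0, 0, 0, 0, 0], [0.95, 0, 0, 0, 0, 0, 0]]}}

```text
time: 15.32
tool_pos: [0.4895, 0.1527, 0.1703]
tool_rot: [-3.142, -0.0, 2.888]
contact_force: [-0.7, 0.4, 0.1]
opening: 0.0778
grip_force: 0.0
```

Request:
{"method": "step_arm", "body": {"commands": [[0.97, 0, 0, 0, 0, 0, 0], [0.97, 0, 0, 0, 0, 0, 0], [0.97, 0, 0, 0, 0, 0, 0]]}}

```text
time: 15.57
tool_pos: [0.4896, 0.1527, 0.1704]
tool_rot: [3.142, 0.0, 2.888]
contact_force: [0.0, 0.9, -0.6]
opening: 0.0889
grip_force: 0.0
```

Run:
```python
from cell import *
import cv2
s=read_camera("scene")[:,:,::-1]
cv2.imwrite("pics/c4.png",cv2.resize(s[140:240,230:330],(600,600),interpolation=cv2.INTER_CUBIC))
```

```text
(no output)
```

View pics/c4.png

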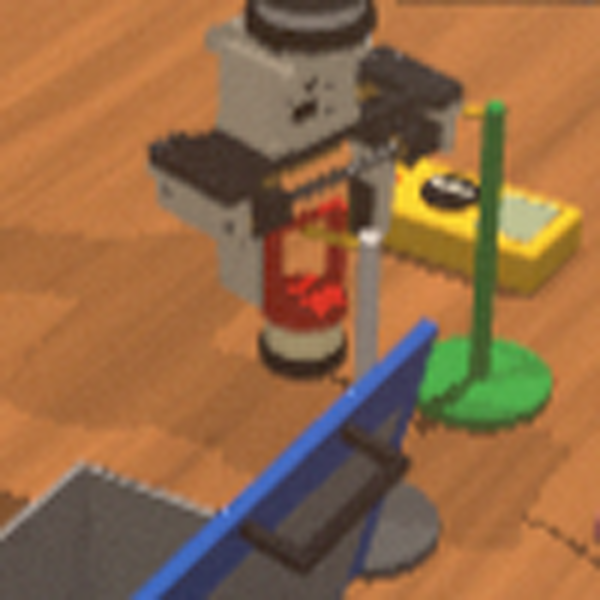

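The lamp hangs on the hook (crop 305,260) with the fingers clear on both sides. I retreat straight up, then back.

Request:
{"method": "step_arm", "body": {"commands": [[0.97, 0, 0, 1, 0, 0, 0], [0.97, 0, 0, 2.5, 0, 0, 0], [0.97, 0, 0, 5, 0, 0, 0], [0.97, 0, 0, 8, 0, 0, 0], [0.97, 0, 0, 11, 0, 0, 0]]}}

```text
time: 16.03
tool_pos: [0.4892, 0.1527, 0.2822]
tool_rot: [-3.142, -0.0, 2.888]
contact_force: [0.8, -0.2, 0.0]
opening: 0.0886
grip_force: 0.0
```

Request:
{"method": "step_arm", "body": {"commands": [[0.97, -1, 0, 3, 0, 0, 0], [0.97, -4, 1, 4, 0, 0, 0], [0.97, -7, 2, 4, 0, 0, 0], [0.97, -10, 3, 4, 0, 0, 0], [0.97, -12, 4, 4, 0, 0, 0]]}}

```text
time: 16.45
tool_pos: [0.3673, 0.1929, 0.3216]
tool_rot: [3.141, 0.001, 2.888]
contact_force: [1.0, 0.2, 0.1]
opening: 0.0887
grip_force: 0.0
```

Request:
{"method": "step_arm", "body": {"commands": [[0.97, -3, 2, 0, 0, 0, 0], [0.97, -3, 4, 0, 0, 0, 0], [0.97, -3, 6, 0, 0, 0, 0], [0.97, -3, 6, 0, 0, 0, 0], [0.97, -3, 6, 0, 0, 0, 0]]}}

```text
time: 16.87
tool_pos: [0.3393, 0.2532, 0.321]
tool_rot: [3.141, 0.0, 2.89]
contact_force: [0.8, -0.3, 0.3]
opening: 0.089
grip_force: 0.0
```

Request:
{"method": "step_arm", "body": {"commands": [[0.97, 0, 0, 0, 0, 0, 0], [0.97, 0, 0, 0, 0, 0, 0], [0.97, 0, 0, 0, 0, 0, 0], [0.97, 0, 0, 0, 0, 0, 0], [0.97, 0, 0, 0, 0, 0, 0]]}}

```text
time: 17.28
tool_pos: [0.3398, 0.2523, 0.3205]
tool_rot: [3.142, 0.0, 2.887]
contact_force: [-0.2, 0.7, -0.0]
opening: 0.0891
grip_force: 0.0
```

Request:
{"method": "step_arm", "body": {"commands": [[0.97, 0, 0, 0, 0, 0, 0], [0.97, 0, 0, 0, 0, 0, 0], [0.97, 0, 0, 0, 0, 0, 0], [0.97, 0, 0, 0, 0, 0, 0], [0.97, 0, 0, 0, 0, 0, 0]]}}

```text
time: 17.7
tool_pos: [0.3396, 0.2528, 0.3204]
tool_rot: [3.142, -0.0, 2.888]
contact_force: [-0.1, 0.7, 0.4]
opening: 0.0891
grip_force: 0.0
```

```bash
cat > look.py <<'E'
from cell import *
import cv2,sys,numpy as np
a=read_camera("scene");
for _ in range(6): b=read_camera("scene")
d=np.abs(a.astype(int)-b)[140:240,230:330].max(2);print("motion px",(d>25).sum())
s=b[:,:,::-1];t=read_camera("top")[:,:,::-1]
cv2.imwrite(sys.argv[1],cv2.hconcat([cv2.resize(s[140:240,230:330],(400,400),interpolation=cv2.INTER_CUBIC),cv2.resize(t[150:280,160:290],(400,400),interpolation=cv2.INTER_CUBIC)]))
cv2.imwrite("pics/t5.png",t)
E
python3 look.py pics/c5.png
```

```text
motion px 1
```

View pics/c5.png

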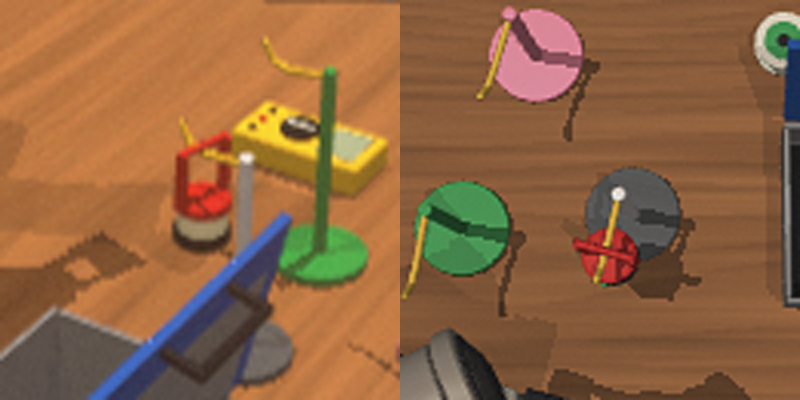

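The lamp hangs on the right hook and the lid is open. I'll let it settle a few seconds, check stillness, and hand in.

Request:
{"method": "step_arm", "body": {"commands": [[0.97, 0, 0, 0, 0, 0, 0], [0.97, 0, 0, 0, 0, 0, 0], [0.97, 0, 0, 0, 0, 0, 0], [0.97, 0, 0, 0, 0, 0, 0], [0.97, 0, 0, 0, 0, 0, 0]]}}

```text
time: 18.52
tool_pos: [0.3397, 0.2527, 0.3204]
tool_rot: [3.142, 0.0, 2.888]
contact_force: [-0.2, -0.0, 0.2]
opening: 0.0893
grip_force: 0.0
```

Run:
```python
from cell import *
import numpy as np
F=[read_camera("scene")[165:210,265:295].astype(int) for _ in range(60)]
print([int((np.abs(f-F[-1]).max(2)>20).sum()) for f in F[::4]])
```

```text
[0, 0, 0, 0, 0, 0, 0, 0, 0, 0, 0, 0, 0, 0, 0]
```

```bash
python3 -c "
from cell import *
print(hand_in())"
```

```text
the job is handed in; nothing more can be done
None
```

I handed the job in at about 22 s: the lid rests open on its stop, and the red lamp hangs still on the yellow hook of the aluminium stand. Nothing moved in 3 s of camera frames, and the arm never touched the battery, spools or multimeter.

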